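Make room in the cassette row and file the orange one

TASK

File the orange component cassette in the rack, between the grey cassettes and the blue ones. The row is too closed up to take it, so first gently nudge the grey ones and the blue ones apart, each towards its own end of the rack until you feel the buffer there; then slide the orange one down into the gap until it stands fully home on the rack floor, upright like the others. Feel your way: never push, press or jam the cassettes hard, and leave the mouse, the cutters and the circuit board alone.

Things in the scene. Friction and masses are not known exactly. Their poses are not given: they have to be found in the camera images.
- orange_cassette: Orange cassette to file, upright on the bench right of the rack. Body 50 mm thick (y), 100 long (x), 55 high; foot narrowed 1.5 mm a side over the lowest 6 mm. On its top centre a grip rib, 12 mm thick (y), 46 long (x), 55 to 89 mm above the underside: grip it from above across the 12 mm. 0.2 to 0.35 kg. Origin: centre of the underside, z up; turned half round it is the same.
- grey_inner: Grey cassette, second from the left (+y) in the row; shape and axes as the orange one, 0.25 kg. The row runs along the cassettes' common y. Ribs of touching cassettes are 38 mm apart, so open the jaws only a little when letting go there. Nudge a cassette low on its rib, close above the body, lest it tip; it slides at under 1 N.
- grey_outer: Grey cassette at the left (+y) end of the row, same shape, 0 to 3 mm from the inner grey one. The rack is fixed but not measured: slippery floor 6 mm above the bench; rails 16 mm high in front and behind, 105 mm apart; a rubber buffer at each end, 253 mm face to face, that gives 1 mm per 5 N for 5 mm, then is hard. The buffers stand 3 to 30 mm beyond the row's ends: feel for them.
- blue_inner: Blue cassette, third from the left in the row; shape and axes as the orange one, 0.25 kg. The present gap to the inner grey one, about 10 to 18 mm, is where the orange cassette belongs. With all five in the rack the whole row has only 3 mm of play.
- blue_outer: Blue cassette at the right (-y) end of the row; shape and axes as the orange one, 0.25 kg; 0 to 3 mm from the inner blue one.
- mouse: Black computer mouse, 109 x 62 x 35 mm, on the bench in front of the rack; bystander. Origin: centre of the underside.
- cutters: Red-handled side cutters, 47 x 128 x 14 mm, lying on the bench to the right; bystander. Origin: centre of the underside.
- board_green: Green circuit board, 70 x 100 x 16 mm, lying behind the rack; bystander. Origin: centre of the underside.
Mind the look-alikes: they are no part of the job. There is more than one size of the orange_cassette; the one meant has the size given above. Leave any turquoise look-alike of the blue_inner alone.

How it is judged:
By the outcome, as a careful person would: the job done as asked, in the order asked, and still so for the second after the job is handed in, with the robot touching nothing.
It also fails if it takes over 58 s, if anything falls off the work surface, if the arm or the gripper's body presses on something with over 40 N, if the wrist force passes 120 N, or if a joint passes its speed limit or range.

ROBOT

A 6-joint arm with a two-finger parallel gripper is mounted at the origin on a cart in front of the work surface, level with it; the furniture and walls round the work are solid. World frame = base frame: x ahead of the robot, y to its left, z up, the work surface at z = 0. Lengths are in mm, angles in degrees, forces in N, time in s.
With the tool pointing down it reaches from about 325 to 900 mm from the base axis. Payload 6.1 kg.
Tool frame: the origin (TCP) lies at the centre of the arm's flange, where the gripper is bolted on; the fingertips stand 173 mm ahead of it and the grasp point (between the pads) lies 155 mm ahead of it; z points along the fingers, y is the line along which they close (so a half turn about z gives the same grasp; the last joint's range is limited). The gripper opens to 85 mm and grips with 20 to 120 N. Pads are 22 mm wide; open, the fingers measure 114 mm over their backs; the gripper's body (76 mm by 85 mm) begins 54 mm behind the grasp point. The pads swing forward as they close: fully open they stand 13 mm farther back than shut.
Start: joints at [66.457, 12.628, 87.462, -0, 79.91, -7.225], TCP at [175.602, 599.818, 404.7] pointing down, gripper open.
Joint ranges: [-170.65, 170.65], [-52.31, 119.04], [5.05, 147.46], [-71.25, 251.25], [11.57, 151.72], [-153.62, 153.62]. Speed limits (degrees/s): [147.25, 147.25, 172.46, 180, 180, 180].

INTERFACE

Orientations are given as a 3x3 rotation matrix whose columns are the frame's x, y, z axes.
In Python, from rig import ctrl gives the robot as it stands. The module is installed in compiled form; this text tells all that it offers.
- The arm moves only by the tool step_arm, never from a script. Its argument "plan" is one flat list of numbers, 7 for each row, row after row: the shift along the tool's x, y, z normalised to -1 to 1, where 1 is 0.08 m, then the turn, a rotation vector about the tool's x, y, z normalised to -1 to 1, where 1 is 0.08 rad, then the opening, from 0 (shut) to 1 (fully open). A call has 1 to 10 rows; each row shifts and turns the commanded pose from where the row before left it, along the tool's axes as they then stand; what a row does not reach is not made up. A row lasts 1/10 s, in which the tool goes at most 50 mm and 8.59 degrees, less where a joint would pass 70% of its speed; a pose out of reach is approached as far as the arm can. A call with a number of a shift or a turn outside -1 to 1 is refused whole. A call with a gripper value outside its range is refused whole. The fingers move at their own pace and stop on an object; "squeeze" is the grip in N (left out, the last holds). Time passes only in rows, so rows that do not move let the fingers close. It gives the time, the measured TCP pose, the force, the opening and the grip force at its end, in the units of the state.
- ctrl.read_state(): the state, without advancing time (a new reading comes with each control period).
- ctrl.capture(name): name is "scene" or "top" or "wrist"; returns a dict with "frame" (400x640x3 uint8, blue, green, red), "fovy" (degrees; the focal length in pixels is half the picture's height over the tangent of half this angle, whatever the lens; pixels are square), "cx", "cy" (the principal point, pixels), "R" (3x3) and "t" (3): a world point X has camera coordinates R X + t; the wrist camera has in their place "tool_from_camera" (4x4, takes a point from camera to tool coordinates, whose origin is the TCP and whose axes are the flange's). Camera axes: x right, y down, z forward; pixel columns grow to the right and rows downward; lengths in mm; the calibration is good to about 2 mm. The wrist camera is an equidistant fisheye: a pixel r from the principal point sees the ray r / f radians off the axis. A picture is of the moment at which its call begins: read the wrist's pose just before it. There is no depth.
- ctrl.job_done(): hands the job in; it is judged then, once.
The state is a dict: "t": time; "joint_pos": joint angles; "qvel": joint speeds; "effort": joint torques, N m; "ee_pos": TCP position; "ee_rot": TCP orientation; "wrist_force": force on the tool from outside, world axes, zero at the start; "torque": the same for the moment, N m; "finger_gap": opening from 0.0 (shut) to 1.0 (fully open); "gripper_force": force on a finger pad.
Only numpy, scipy, OpenCV 4.12 (cv2) and the standard library are available. Lean on these libraries where they do the work, as an engineer would, in place of code of your own. Each camera call takes 0.05 s, during which the arm holds its last target. There are 200 camera calls.

## Working session

There is one attempt and no reset: what is moved stays moved. The work goes in short steps, Python scripts to look and compute and a tool call to move; the robot and the scene stay as the last step left them, time stands still between calls to the robot, and variables do not carry over. Pictures are saved under pics/ and viewed, at most 14 in all, crops included, and the job is handed in when it is done.

Besides the shell and the picture viewer there is one more tool, called after "Request:" in YAML: its name, and indented under it one key for each argument. step_arm: Moves the arm, as the interface text tells. Scaled input: -1 to 1 covers 0.08 m each way for a shift and 0.08 rad each way for a turn. Its arguments: {"type":"object","properties":{"plan":{"type":"array"},"squeeze":{"type":"number"}},"required":["plan"]}

```bash
mkdir -p pics; cat > h.py <<'E'
import numpy as np, cv2
from rig import ctrl
def cap(n,fn=None):
    c=ctrl.capture(n)
    if fn: cv2.imwrite('pics/'+fn,c['frame'])
    return c
def ray(c,u,v):
    f=c['frame'].shape[0]/2/np.tan(np.radians(c['fovy'])/2)
    R=np.array(c['R']);t=np.array(c['t'])
    d=R.T@np.array([(u-c['cx'])/f,(v-c['cy'])/f,1]);o=-R.T@t
    return o,d
def onz(c,u,v,z):
    o,d=ray(c,u,v);return o+d*(z-o[2])/d[2]
E
python3 - <<'E'
from h import *
import pickle
a=cap('scene','s1.png');b=cap('top','t1.png')
pickle.dump((a,b),open('c.pkl','wb'))
for c in(a,b):print(c['fovy'],c['cx'],c['cy'],-np.array(c['R']).T@c['t'])
s=ctrl.read_state();print(s)
E
```

```text
53.86633037944809 317.9794439652215 196.2789717647062 [-100.22278354 -721.49444954  469.80870879]
46.21114283285986 311.9640809925065 207.40698344517608 [ 368.5305046  -145.63401559 1026.31021687]
{'t': 0.1, 'joint_pos': array([ 6.64567308e+01,  1.26714757e+01,  8.75188638e+01, -1.68621072e-03,
        7.99108278e+01, -7.22481246e+00]), 'qvel': array([-0.06297588, -0.06170669, -0.17358441,  0.04230502,  0.04270436,
       -0.00408037]), 'effort': array([ 1.61153589e-04, -4.98246682e+01, -3.90546370e+01, -2.33376331e-04,
        5.74939797e-03,  4.18989670e-07]), 'ee_pos': array([175.51893233, 599.59680918, 403.7034304 ]), 'ee_rot': array([[-9.59716221e-01,  2.80970309e-01, -6.78731750e-04],
       [ 2.80971062e-01,  9.59714856e-01, -1.63029641e-03],
       [ 1.93324058e-04, -1.75532589e-03, -9.99998441e-01]]), 'wrist_force': array([0.40516713, 0.18615682, 0.01445939]), 'torque': array([-0.02546569,  0.01091617,  0.03192557]), 'gripper_force': 0.0, 'finger_gap': 0.9999112871126724}
```

View pics/s1.png

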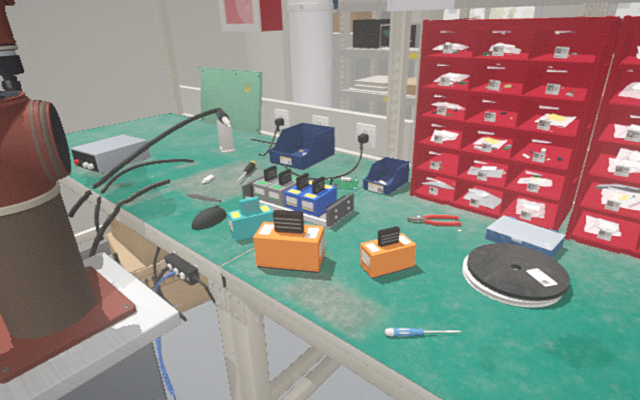

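View pics/t1.png

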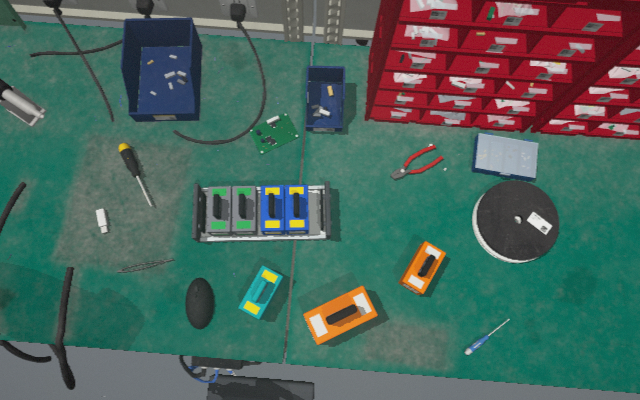

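The scene and top pictures show the row of greys at top (218,208), (245,208) and blues at (272,208), (297,208). There are two orange cassettes, a large one at (340,315) and a small one at (424,267), plus a turquoise look-alike at (262,291). Next I'll measure them.

```bash
python3 - <<'E'
from h import *
import pickle
a,b=pickle.load(open('c.pkl','rb'))
im=b['frame'];hsv=cv2.cvtColor(im,cv2.COLOR_BGR2HSV)
for name,lo,hi in(('orange',(5,120,90),(20,255,255)),('blue',(105,120,60),(125,255,255))):
    m=cv2.inRange(hsv,lo,hi);m=cv2.morphologyEx(m,cv2.MORPH_CLOSE,np.ones((9,9)))
    cs,_=cv2.findContours(m,cv2.RETR_EXTERNAL,cv2.CHAIN_APPROX_NONE)
    for c in cs:
        if cv2.contourArea(c)<300:continue
        r=cv2.minAreaRect(c)
        p=np.array([onz(b,*q,55)[:2] for q in cv2.boxPoints(r)])
        print(name,r,p.mean(0).round(1),np.linalg.norm(p[1]-p[0]).round(1),np.linalg.norm(p[2]-p[1]).round(1))
cr=cv2.resize(im[165:345,185:455],None,fx=2.95,fy=2.95,interpolation=cv2.INTER_CUBIC)
cv2.imwrite('pics/t1c.png',cr);print(b['R'])
E
```

```text
orange ((339.6751403808594, 314.6340637207031), (34.657386779785156, 67.64877319335938), 63.99665069580078) [ 390.3 -205.5] 137.9 68.8
orange ((422.06927490234375, 267.75384521484375), (27.41167449951172, 50.606163024902344), 29.74488067626953) [ 498.6 -369.2] 107.7 56.0
blue ((284.13116455078125, 209.26974487304688), (49.305450439453125, 47.192359924316406), 88.69805145263672) [599.4 -72.6] 101.8 108.2
blue ((325.0, 97.0), (62.0, 38.0), 90.0) [ 868.3 -140. ] 87.6 153.7
blue ((157.0, 68.0), (100.0, 76.0), 90.0) [911.1 250.7] 179.4 256.2
[[ 0.08058059 -0.99673437  0.00523193]
 [-0.96766053 -0.07948678 -0.23940541]
 [ 0.23903947  0.0142287  -0.9709056 ]]
```

View pics/t1c.png

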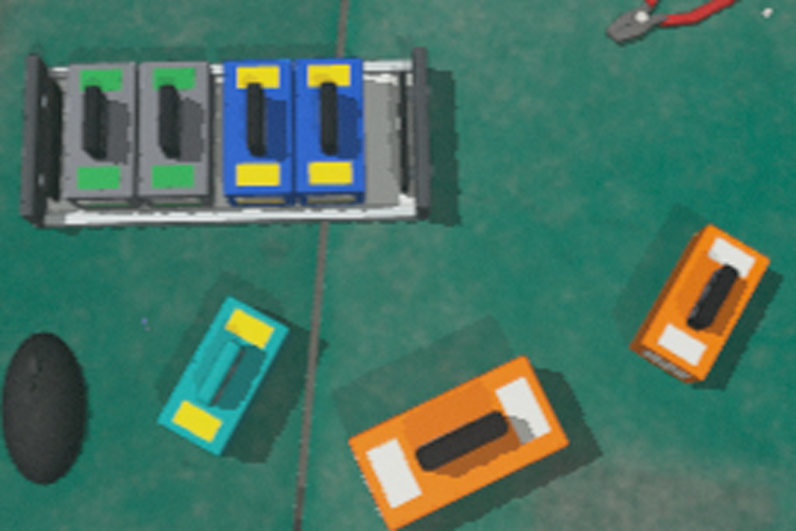

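The small orange one, about 108x56 mm with its sides included, is the one meant. The large one is about 138 mm long. Next I'll get row and orange estimates from the corners in this crop.

```bash
cat >> h.py <<'E'
def plan(xy,z,yaw_y):
    """shift for target TCP with tool down and tool y at angle yaw_y (deg); prints turn first, then shift in turned tool axes"""
    s=ctrl.read_state();R=np.array(s['ee_rot']);p=np.array(s['ee_pos'])
    a=np.radians(yaw_y);y=np.array([np.cos(a),np.sin(a),0]);zz=np.array([0,0,-1.]);x=np.cross(y,zz)
    Rt=np.c_[x,y,zz];rv=cv2.Rodrigues(R.T@Rt)[0].ravel()
    d=np.array([*xy,z])-p
    print('t',round(s['t'],2),'pos',p.round(1),'F',np.round(s['wrist_force'],1),'turn/0.08',(rv/.08).round(2),'shift/80 in target axes',(Rt.T@d/80).round(3),'in current',(R.T@d/80).round(3))
E
python3 - <<'E'
from h import *
import pickle
a,b=pickle.load(open('c.pkl','rb'))
k=2.95
def P(u,v,z):return onz(b,185+(u+.5)/k-.5,165+(v+.5)/k-.5,z)[:2].round(1)
for n,u,v,z in[('g out TL',68,63,61),('g in TR',209,63,61),('b in TL',224,60,61),('b out TR',361,59,61),('b out BR',365,192,61),('g out BL',63,192,61),
 ('rib go',93,115,95),('rib gi',165,115,95),('rib bi',254,113,95),('rib bo',327,111,95),
 ('o1',709,225,55),('o2',769,262,55),('o3',697,374,55),('o4',632,346,55),('orib far',733,268,89),('orib near',697,325,89),('wallL',40,130,40),('wallR',412,130,40)]:print(n,P(u,v,z))
w=ctrl.capture('wrist');print(np.round(w['tool_from_camera'],3),w['fovy'],w['cx'],w['cy'])
plan((600,-20),300,94.6)
E
```

```text
g out TL [634.9  94.9]
g in TR [643.3  -7.1]
b in TL [646.5 -17.7]
b out TR [ 655.4 -116.9]
b out BR [ 557.5 -127.9]
g out BL [540.   85.7]
rib go [589.7  64.1]
rib gi [593.7  14.4]
rib bi [600.2 -47.1]
rib bo [605.8 -97.5]
o1 [ 554.8 -373.8]
o2 [ 531.7 -416.8]
o3 [ 449.4 -367.9]
o4 [ 465.  -322.2]
orib far [ 519.9 -382.8]
orib near [ 479.2 -359.3]
wallL [588.3 113.7]
wallR [ 610.6 -158.1]
[[-1.0000e-03 -9.5500e-01 -2.9700e-01  7.5401e+01]
 [ 1.0000e+00 -1.0000e-03 -0.0000e+00  5.0400e-01]
 [ 0.0000e+00 -2.9700e-01  9.5500e-01  3.0295e+01]
 [ 0.0000e+00  0.0000e+00  0.0000e+00  1.0000e+00]] 65.70646984690485 318.31440052706483 202.0976736178501
t 0.15 pos [175.5 599.6 403.8] F [-0.5 -0.3  0.1] turn/0.08 [-0.02 -0.01 -4.56] shift/80 in target axes [-4.668 -8.146  1.298] in current [-7.269 -5.941  1.305]
```

Request:
step_arm:
  plan: [-0.36, -0.3, 0, 0, 0, 0, 0, -0.36, -0.3, 0, 0, 0, 0, 0, -0.36, -0.3, 0, 0, 0, 0, 0, -0.36, -0.3, 0, 0, 0, 0, 0, -0.36, -0.3, 0, 0, 0, 0, 0, -0.36, -0.3, 0, 0, 0, 0, 0, -0.36, -0.3, 0, 0, 0, 0, 0, -0.36, -0.3, 0, 0, 0, 0, 0, -0.36, -0.3, 0, 0, 0, 0, 0, -0.36, -0.3, 0, 0, 0, 0, 0]

```text
t: 1.15
ee_pos: [385.0, 287.2, 404.6]
ee_rot: [[-0.96, 0.281, -0.0], [0.281, 0.96, -0.0], [0.0, -0.0, -1.0]]
wrist_force: [0.7, 0.1, -0.6]
finger_gap: 0.0
gripper_force: 0.0
```

Request:
step_arm:
  plan: [-0.36, -0.3, 0.1, 0, 0, 0, 0, -0.36, -0.3, 0.1, 0, 0, 0, 0, -0.36, -0.3, 0.1, 0, 0, 0, 0, -0.36, -0.3, 0.1, 0, 0, 0, 0, -0.36, -0.3, 0.1, 0, 0, 0, 0, -0.36, -0.3, 0.1, 0, 0, 0, 0, -0.36, -0.3, 0.1, 0, 0, 0, 0, -0.36, -0.3, 0.1, 0, 0, 0, 0, -0.36, -0.3, 0.1, 0, 0, 0, 0, -0.36, -0.3, 0, 0, 0, 0, 0]

```text
t: 2.15
ee_pos: [593.6, -24.0, 330.8]
ee_rot: [[-0.96, 0.281, -0.003], [0.281, 0.96, 0.001], [0.003, -0.0, -1.0]]
wrist_force: [-0.5, -0.0, 0.5]
finger_gap: -0.002
gripper_force: 0.0
```

Request:
step_arm:
  plan: [0, 0, 0, 0, 0, -0.95, 0, 0, 0, 0, 0, 0, -0.95, 0, 0, 0, 0, 0, 0, -0.95, 0, 0, 0, 0, 0, 0, -0.95, 0, 0, 0, 0, 0, 0, -0.95, 0, 0, 0, 0, 0, 0, 0, 0, 0, 0, 0, 0, 0, 0, 0]

```text
t: 2.85
ee_pos: [593.4, -22.7, 332.4]
ee_rot: [[-0.996, -0.093, -0.001], [-0.093, 0.996, 0.0], [0.001, 0.0, -1.0]]
wrist_force: [0.2, 1.0, 0.5]
finger_gap: -0.0
gripper_force: 0.0
```

```bash
cat >> h.py <<'E'
def wcap(fn=None):
    s=ctrl.read_state();c=cap('wrist',fn);c['ee_pos']=np.array(s['ee_pos']);c['ee_rot']=np.array(s['ee_rot']);c['frame']=c['frame'].copy();return c
def wonz(c,u,v,z):
    f=200/np.tan(np.radians(c['fovy'])/2);dx,dy=u-c['cx'],v-c['cy'];r=np.hypot(dx,dy)+1e-9;th=r/f
    d=np.array([dx/r*np.sin(th),dy/r*np.sin(th),np.cos(th)]);T=np.array(c['tool_from_camera'])
    o=c['ee_pos']+c['ee_rot']@T[:3,3];d=c['ee_rot']@T[:3,:3]@d
    return (o+d*(z-o[2])/d[2])[:2]
E
python3 - <<'E'
from h import *
import pickle
c=wcap('w1.png');pickle.dump(c,open('w1.pkl','wb'))
plan((597,-16.5),300,95.5)
E
```

```text
t 2.9 pos [593.5 -22.7 332.5] F [0.3 0.1 0.4] turn/0.08 [ 0.   -0.   -0.03] shift/80 in target axes [-0.051  0.072  0.407] in current [-0.051  0.072  0.407]
```

View pics/w1.png

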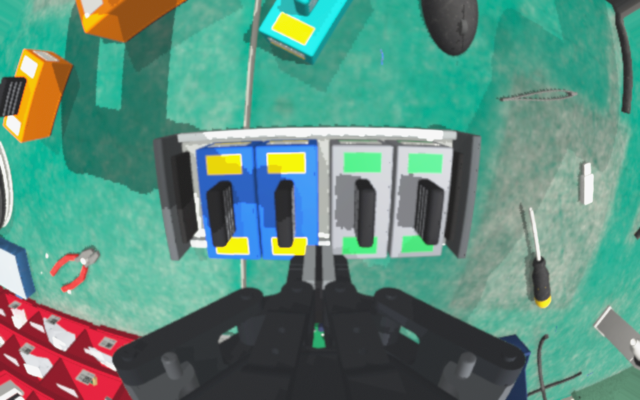

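```bash
python3 - <<'E'
from h import *
import pickle
c=pickle.load(open('w1.pkl','rb'))
cv2.imwrite('pics/w1c.png',cv2.resize(c['frame'][120:280,150:490],None,fx=2.35,fy=2.35,interpolation=cv2.INTER_CUBIC))
a=np.radians(5.5);ex=np.array([np.cos(a),np.sin(a)]);ey=np.array([-np.sin(a),np.cos(a)])
for n,u,v,z in[('b_in near R',317,143,61),('b_in far R',319,256,61),('b_out near L',198,148,61),('g_in near L',331,144,61),('g_in far L',343,255,61),('g_out near R',448,147,61),('rail near in',325,139,22),('rail far in',325,243,22),('bl rib top near',285,181,95),('bl rib far',285,245,95)]:
    p=wonz(c,u,v,z);print(n,p.round(1),'row x,y',(p@ex).round(1),(p@ey).round(1))
E
```

```text
b_in near R [545.1 -27.9] row x,y 539.9 -80.1
b_in far R [641.9 -17.3] row x,y 637.3 -78.8
b_out near L [ 555.8 -125.1] row x,y 541.3 -177.8
g_in near L [544.9 -17. ] row x,y 540.7 -69.1
g_in far L [639.1   3.4] row x,y 636.5 -57.8
g_out near R [535.6  80. ] row x,y 540.8 28.3
rail near in [545.1 -20.8] row x,y 540.6 -73.0
rail far in [646.9 -10.8] row x,y 642.9 -72.7
bl rib top near [569.5 -47.7] row x,y 562.3 -102.1
bl rib far [617.9 -44.9] row x,y 610.7 -103.9
```

View pics/w1c.png

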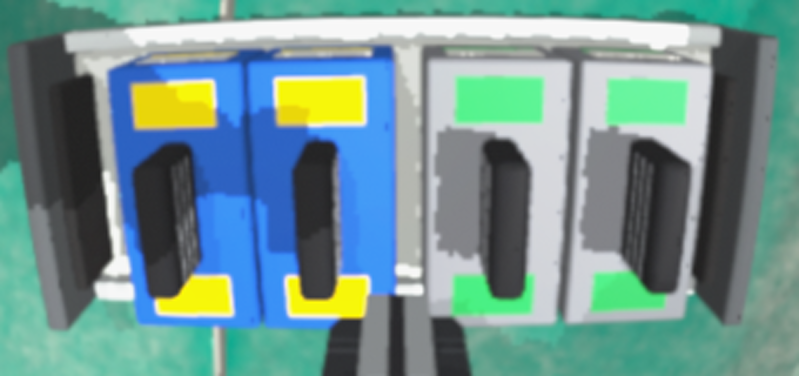

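The crop shows a gap of about 12 mm between the blue body edge (u=393) and the grey one (u=427). The inner ribs are about 50 mm apart. I'll lower the shut fingers between those ribs.

Request:
step_arm:
  plan: [-0.017, 0.075, 0.2, 0, 0, 0, 0, 0, 0, 0.3, 0, 0, 0, 0, 0, 0, 0.3, 0, 0, 0, 0, 0, 0, 0.2, 0, 0, 0, 0, 0, 0, 0.1, 0, 0, 0, 0, 0, 0, 0.06, 0, 0, 0, 0, 0, 0, 0, 0, 0, 0, 0]

```text
t: 3.6
ee_pos: [594.4, -16.5, 239.7]
ee_rot: [[-0.995, -0.095, -0.0], [-0.095, 0.995, 0.0], [0.0, 0.0, -1.0]]
wrist_force: [-0.6, -0.1, -0.0]
finger_gap: -0.007
gripper_force: 0.0
```

```bash
python3 - <<'E'
from h import *
wcap('w2.png')
plan((594.3,-16.6),239,95.5)
E
```

```text
t 3.65 pos [594.7 -16.6 240.4] F [-0.1 -0.4  0.4] turn/0.08 [-0.    0.01 -0.01] shift/80 in target axes [0.005 0.001 0.018] in current [0.005 0.001 0.018]
```

View pics/w2.png

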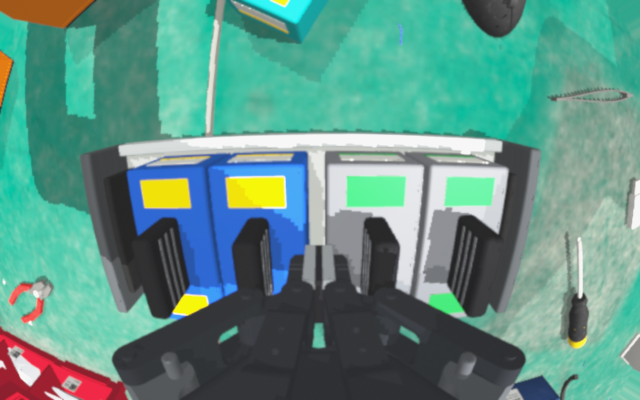

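Request:
step_arm:
  plan: [0, 0.03, 0.01, 0, 0, 0, 0, 0, 0.03, 0, 0, 0, 0, 0, 0, 0.02, 0, 0, 0, 0, 0, 0, 0.015, 0, 0, 0, 0, 0, 0, 0.015, 0, 0, 0, 0, 0, 0, 0.015, 0, 0, 0, 0, 0, 0, 0.015, 0, 0, 0, 0, 0, 0, 0.015, 0, 0, 0, 0, 0, 0, 0.015, 0, 0, 0, 0, 0, 0, 0.015, 0, 0, 0, 0, 0]

```text
t: 4.65
ee_pos: [593.0, -1.9, 239.2]
ee_rot: [[-0.995, -0.095, 0.0], [-0.095, 0.995, -0.0], [-0.0, -0.0, -1.0]]
wrist_force: [0.7, -1.3, 0.5]
finger_gap: -0.0
gripper_force: 0.6
```

Request:
step_arm:
  plan: [0, 0.015, 0, 0, 0, 0, 0, 0, 0.015, 0, 0, 0, 0, 0, 0, 0.015, 0, 0, 0, 0, 0]

```text
t: 4.95
ee_pos: [592.6, 1.8, 239.2]
ee_rot: [[-0.995, -0.095, 0.0], [-0.095, 0.995, -0.0], [-0.0, -0.0, -1.0]]
wrist_force: [-0.3, -0.9, 1.7]
finger_gap: -0.003
gripper_force: 0.7
```

Request:
step_arm:
  plan: [0, 0.015, 0, 0, 0, 0, 0, 0, 0.015, 0, 0, 0, 0, 0]

```text
t: 5.15
ee_pos: [592.3, 4.2, 239.1]
ee_rot: [[-0.995, -0.095, -0.0], [-0.095, 0.995, -0.0], [0.0, -0.0, -1.0]]
wrist_force: [-0.0, -2.2, 0.9]
finger_gap: -0.002
gripper_force: 0.7
```

Request:
step_arm:
  plan: [0, 0.0125, 0, 0, 0, 0, 0, 0, 0, 0, 0, 0, 0, 0]

```text
t: 5.35
ee_pos: [592.2, 5.3, 239.0]
ee_rot: [[-0.995, -0.095, -0.0], [-0.095, 0.995, 0.0], [0.0, 0.0, -1.0]]
wrist_force: [-0.4, -1.2, -0.2]
finger_gap: 0.002
gripper_force: 0.5
```

Request:
step_arm:
  plan: [0, 0.0125, 0, 0, 0, 0, 0, 0, 0, 0, 0, 0, 0, 0]

```text
t: 5.55
ee_pos: [592.1, 6.2, 239.0]
ee_rot: [[-0.995, -0.095, -0.0], [-0.095, 0.995, 0.0], [0.0, 0.0, -1.0]]
wrist_force: [0.8, -0.8, 0.7]
finger_gap: -0.0
gripper_force: 0.4
```

Request:
step_arm:
  plan: [0, 0.0125, 0, 0, 0, 0, 0, 0, 0, 0, 0, 0, 0, 0]

```text
t: 5.75
ee_pos: [592.0, 7.2, 239.0]
ee_rot: [[-0.995, -0.095, -0.0], [-0.095, 0.995, 0.0], [0.0, 0.0, -1.0]]
wrist_force: [1.1, -0.7, -0.2]
finger_gap: -0.0
gripper_force: 0.4
```

Request:
step_arm:
  plan: [0, 0.0125, 0, 0, 0, 0, 0, 0, 0.0125, 0, 0, 0, 0, 0, 0, 0, 0, 0, 0, 0, 0]

```text
t: 6.05
ee_pos: [592.0, 9.0, 239.2]
ee_rot: [[-0.995, -0.095, 0.0], [-0.095, 0.995, -0.0], [-0.0, -0.001, -1.0]]
wrist_force: [0.6, -2.7, 0.0]
finger_gap: -0.004
gripper_force: 1.3
```

Request:
step_arm:
  plan: [0, 0.0125, 0, 0, 0, 0, 0, 0, 0, 0, 0, 0, 0, 0]

```text
t: 6.25
ee_pos: [591.9, 9.7, 239.4]
ee_rot: [[-0.995, -0.095, 0.0], [-0.095, 0.995, -0.001], [-0.0, -0.001, -1.0]]
wrist_force: [0.1, -4.7, 1.7]
finger_gap: -0.005
gripper_force: 2.5
```

```bash
python3 - <<'E'
from h import *
wcap('w3.png')
plan((594.3,-16.6),239,95.5)
E
```

```text
t 6.3 pos [591.9   9.7 239.4] F [-0.9 -4.7  2.1] turn/0.08 [-0.01  0.   -0.01] shift/80 in target axes [ 0.002 -0.33   0.005] in current [ 0.002 -0.33   0.005]
```

View pics/w3.png

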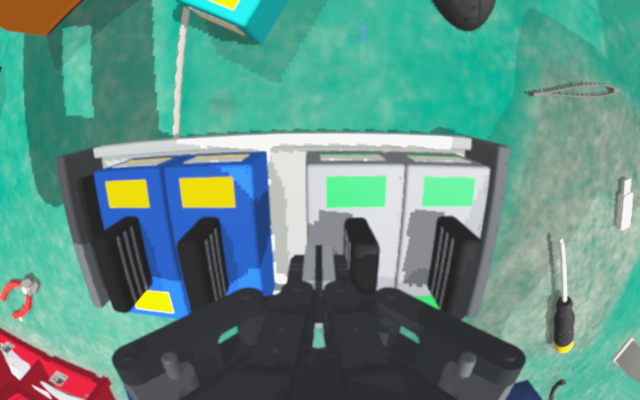

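Force is about 4.7 N, so the grey buffer is felt, just under 1 mm in. The picture shows the greys together at the right end wall (u≈490), with the gap opening at u 270–305. I'll back off gently and go across to the blues.

Request:
step_arm:
  plan: [0, -0.008, 0, 0, 0, 0, 0, 0, -0.008, 0, 0, 0, 0, 0, 0, -0.008, 0, 0, 0, 0, 0, 0, -0.04, 0, 0, 0, 0, 0, 0, -0.1, 0, 0, 0, 0, 0, 0, -0.1, 0, 0, 0, 0, 0, 0, -0.06, 0, 0, 0, 0, 0, 0, -0.03, 0, 0, 0, 0, 0, 0, -0.02, 0, 0, 0, 0, 0, 0, -0.015, 0, 0, 0, 0, 0]

```text
t: 7.3
ee_pos: [594.7, -21.0, 239.1]
ee_rot: [[-0.995, -0.095, -0.0], [-0.095, 0.995, 0.0], [-0.0, 0.0, -1.0]]
wrist_force: [-1.0, -0.1, -0.7]
finger_gap: 0.001
gripper_force: 0.0
```

Request:
step_arm:
  plan: [0, -0.015, 0, 0, 0, 0, 0, 0, -0.015, 0, 0, 0, 0, 0, 0, -0.015, 0, 0, 0, 0, 0, 0, -0.015, 0, 0, 0, 0, 0, 0, -0.015, 0, 0, 0, 0, 0, 0, -0.015, 0, 0, 0, 0, 0, 0, -0.015, 0, 0, 0, 0, 0, 0, -0.015, 0, 0, 0, 0, 0, 0, -0.015, 0, 0, 0, 0, 0, 0, -0.015, 0, 0, 0, 0, 0]

```text
t: 8.3
ee_pos: [595.9, -32.8, 239.2]
ee_rot: [[-0.995, -0.095, 0.0], [-0.095, 0.995, 0.0], [-0.0, 0.0, -1.0]]
wrist_force: [0.7, 1.4, 1.2]
finger_gap: 0.003
gripper_force: 0.6
```

Request:
step_arm:
  plan: [0, -0.015, 0, 0, 0, 0, 0, 0, -0.015, 0, 0, 0, 0, 0, 0, -0.015, 0, 0, 0, 0, 0, 0, -0.015, 0, 0, 0, 0, 0, 0, -0.015, 0, 0, 0, 0, 0, 0, -0.015, 0, 0, 0, 0, 0]

```text
t: 8.9
ee_pos: [596.6, -40.1, 239.1]
ee_rot: [[-0.995, -0.095, -0.0], [-0.095, 0.995, 0.0], [0.0, 0.0, -1.0]]
wrist_force: [-0.4, 0.9, 2.2]
finger_gap: -0.0
gripper_force: 0.7
```

Request:
step_arm:
  plan: [0, -0.015, 0, 0, 0, 0, 0, 0, -0.015, 0, 0, 0, 0, 0, 0, -0.015, 0, 0, 0, 0, 0, 0, -0.015, 0, 0, 0, 0, 0]

```text
t: 9.3
ee_pos: [597.0, -44.9, 239.1]
ee_rot: [[-0.995, -0.095, 0.0], [-0.095, 0.995, -0.0], [-0.0, -0.0, -1.0]]
wrist_force: [-0.4, 0.6, 1.3]
finger_gap: -0.004
gripper_force: 0.7
```

Request:
step_arm:
  plan: [0, -0.015, 0, 0, 0, 0, 0, 0, -0.015, 0, 0, 0, 0, 0]

```text
t: 9.5
ee_pos: [597.3, -47.3, 239.1]
ee_rot: [[-0.995, -0.095, -0.0], [-0.095, 0.995, -0.0], [0.0, 0.0, -1.0]]
wrist_force: [-0.5, 1.4, 0.3]
finger_gap: 0.003
gripper_force: 0.7
```

Request:
step_arm:
  plan: [0, -0.015, 0, 0, 0, 0, 0, 0, -0.015, 0, 0, 0, 0, 0]

```text
t: 9.7
ee_pos: [597.5, -49.6, 239.1]
ee_rot: [[-0.995, -0.095, -0.0], [-0.095, 0.995, 0.0], [0.0, 0.0, -1.0]]
wrist_force: [-0.2, 2.2, 0.9]
finger_gap: -0.006
gripper_force: 0.7
```

Request:
step_arm:
  plan: [0, -0.0125, 0, 0, 0, 0, 0, 0, 0, 0, 0, 0, 0, 0]

```text
t: 9.9
ee_pos: [597.6, -50.7, 239.0]
ee_rot: [[-0.995, -0.095, -0.0], [-0.095, 0.995, -0.0], [0.0, -0.0, -1.0]]
wrist_force: [1.1, 1.4, -0.2]
finger_gap: -0.002
gripper_force: 0.4
```

Request:
step_arm:
  plan: [0, -0.0125, 0, 0, 0, 0, 0, 0, 0, 0, 0, 0, 0, 0]

```text
t: 10.1
ee_pos: [597.6, -51.7, 239.0]
ee_rot: [[-0.995, -0.095, -0.0], [-0.095, 0.995, -0.0], [0.0, -0.0, -1.0]]
wrist_force: [0.7, 0.6, -0.2]
finger_gap: -0.001
gripper_force: 0.4
```

Request:
step_arm:
  plan: [0, -0.0125, 0, 0, 0, 0, 0, 0, 0, 0, 0, 0, 0, 0]

```text
t: 10.3
ee_pos: [597.7, -52.6, 239.0]
ee_rot: [[-0.995, -0.095, -0.0], [-0.095, 0.995, -0.0], [0.0, -0.0, -1.0]]
wrist_force: [0.6, 0.5, -0.1]
finger_gap: -0.004
gripper_force: 0.4
```

Request:
step_arm:
  plan: [0, -0.0125, 0, 0, 0, 0, 0, 0, 0, 0, 0, 0, 0, 0]

```text
t: 10.5
ee_pos: [597.8, -53.6, 239.0]
ee_rot: [[-0.995, -0.095, -0.0], [-0.095, 0.995, -0.0], [0.0, -0.0, -1.0]]
wrist_force: [-0.4, 1.8, -0.7]
finger_gap: 0.0
gripper_force: 0.3
```

Request:
step_arm:
  plan: [0, -0.0125, 0, 0, 0, 0, 0, 0, 0, 0, 0, 0, 0, 0]

```text
t: 10.7
ee_pos: [597.9, -54.7, 239.0]
ee_rot: [[-0.995, -0.095, -0.0], [-0.095, 0.995, -0.0], [0.0, -0.0, -1.0]]
wrist_force: [0.3, 0.6, -0.5]
finger_gap: 0.001
gripper_force: 0.3
```

Request:
step_arm:
  plan: [0, -0.0125, 0, 0, 0, 0, 0, 0, 0, 0, 0, 0, 0, 0]

```text
t: 10.9
ee_pos: [598.0, -55.6, 239.1]
ee_rot: [[-0.995, -0.095, -0.0], [-0.095, 0.995, -0.0], [0.0, -0.0, -1.0]]
wrist_force: [-0.6, -0.1, 0.3]
finger_gap: 0.001
gripper_force: 0.3
```

Request:
step_arm:
  plan: [0, -0.0125, 0, 0, 0, 0, 0, 0, -0.0125, 0, 0, 0, 0, 0, 0, 0, 0, 0, 0, 0, 0]

```text
t: 11.2
ee_pos: [598.2, -57.2, 239.3]
ee_rot: [[-0.995, -0.095, -0.0], [-0.095, 0.995, 0.001], [0.0, 0.001, -1.0]]
wrist_force: [-1.2, 5.0, 2.8]
finger_gap: 0.002
gripper_force: 2.2
```

Request:
step_arm:
  plan: [0, -0.0125, 0, 0, 0, 0, 0, 0, 0, 0, 0, 0, 0, 0]

```text
t: 11.4
ee_pos: [598.3, -57.9, 239.4]
ee_rot: [[-0.995, -0.095, -0.0], [-0.095, 0.995, 0.001], [-0.0, 0.001, -1.0]]
wrist_force: [-1.6, 5.6, 3.7]
finger_gap: -0.002
gripper_force: 3.1
```

Request:
step_arm:
  plan: [0, -0.0125, 0, 0, 0, 0, 0, 0, 0, 0, 0, 0, 0, 0]

```text
t: 11.6
ee_pos: [598.5, -58.6, 239.6]
ee_rot: [[-0.995, -0.095, -0.0], [-0.095, 0.995, 0.002], [-0.0, 0.002, -1.0]]
wrist_force: [-2.9, 7.7, 4.4]
finger_gap: 0.006
gripper_force: 4.0
```

Blue buffer felt, with 5 N at y≈-57.2. I'll back off gently, lift, and go over to the orange one.

Request:
step_arm:
  plan: [0, -0.0, 0, 0, 0, 0, 0, 0, 0.008, 0, 0, 0, 0, 0, 0, 0.008, 0, 0, 0, 0, 0, 0, 0.008, 0, 0, 0, 0, 0, 0, 0.01, 0, 0, 0, 0, 0, 0, 0.03, 0, 0, 0, 0, 0, 0, 0.08, 0, 0, 0, 0, 0, 0, 0, -0.4, 0, 0, 0, 0, 0, 0, -0.4, 0, 0, 0, 0, 0, 0, -0.4, 0, 0, 0, 0]

```text
t: 12.6
ee_pos: [597.1, -48.0, 335.8]
ee_rot: [[-0.995, -0.095, -0.001], [-0.095, 0.995, -0.001], [0.001, -0.0, -1.0]]
wrist_force: [0.7, 0.0, -0.2]
finger_gap: -0.001
gripper_force: 0.0
```

```bash
python3 - <<'E'
from h import *
import pickle
c=wcap();pickle.dump(c,open('w4.pkl','wb'))
cv2.imwrite('pics/w4c.png',cv2.resize(c['frame'][120:280,150:490],None,fx=2.35,fy=2.35,interpolation=cv2.INTER_CUBIC))
plan((499.5,-371),332.5,60.1)
E
```

```text
t 12.65 pos [599.  -48.4 342.7] F [2.9 0.2 4.9] turn/0.08 [-0.01  0.12  7.71] shift/80 in target axes [-0.932 -4.116  0.128] in current [ 1.623 -3.896  0.128]
```

View pics/w4c.png

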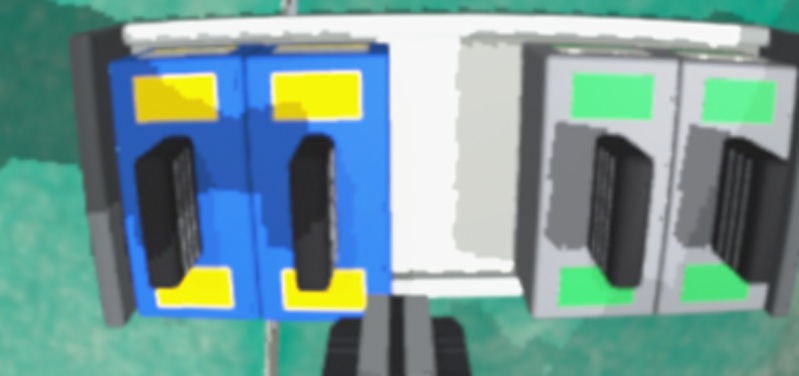

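The gap is wide open, from u 390 to 545 in the crop, with both pairs at their ends and upright. Now over to the orange one.

Request:
step_arm:
  plan: [0.18, -0.433, 0, 0, 0, 0, 0, 0.18, -0.433, 0, 0, 0, 0, 0, 0.18, -0.433, 0, 0, 0, 0, 0, 0.18, -0.433, 0, 0, 0, 0, 0, 0.18, -0.433, 0, 0, 0, 0, 0, 0.18, -0.433, 0, 0, 0, 0, 0, 0.18, -0.433, 0, 0, 0, 0, 0, 0.18, -0.433, 0, 0, 0, 0, 0, 0.18, -0.433, 0, 0, 0, 0, 0, 0, 0, 0, 0, 0, 0.96, 0]

```text
t: 13.65
ee_pos: [496.2, -374.9, 335.1]
ee_rot: [[-1.0, -0.013, -0.0], [-0.013, 1.0, -0.003], [0.0, -0.003, -1.0]]
wrist_force: [-0.8, 1.0, 1.1]
finger_gap: 0.0
gripper_force: 0.0
```

Request:
step_arm:
  plan: [0, 0, 0.12, 0, 0, 0.96, 0, 0, 0, 0, 0, 0, 0.96, 0, 0, 0, 0, 0, 0, 0.96, 0, 0, 0, 0, 0, 0, 0.96, 0, 0, 0, 0, 0, 0, 0.96, 0, 0, 0, 0, 0, 0, 0.96, 0, 0, 0, 0, 0, 0, 0.96, 0, 0, 0, 0, 0, 0, 0, 0, 0, 0, 0, 0, 0, 0, 0]

```text
t: 14.55
ee_pos: [497.9, -370.7, 325.3]
ee_rot: [[-0.869, 0.495, -0.0], [0.495, 0.869, -0.0], [-0.0, -0.0, -1.0]]
wrist_force: [-0.1, -0.3, 0.3]
finger_gap: 0.002
gripper_force: 0.0
```

```bash
python3 - <<'E'
from h import *
import pickle
c=wcap();pickle.dump(c,open('w5.pkl','wb'))
cv2.imwrite('pics/w5c.png',cv2.resize(c['frame'][110:290,185:455],None,fx=2.95,fy=2.95,interpolation=cv2.INTER_CUBIC))
plan((499.5,-371),332.5,60.1)
# body top: orange in HSV bright top; also white labels
h=cv2.cvtColor(c['frame'],cv2.COLOR_BGR2HSV);m=cv2.inRange(h,(5,120,60),(22,255,255));m[:110]=0;m[290:]=0
n,l,st,ce=cv2.connectedComponentsWithStats(m);print([ (s.tolist()) for s in st[1:] if s[4]>200])
E
```

```text
t 14.6 pos [ 497.9 -370.7  325.4] F [ 0.4 -1.1  0.3] turn/0.08 [-0.   -0.    0.06] shift/80 in target axes [-0.019  0.007 -0.089] in current [-0.019  0.006 -0.089]
[[282, 139, 65, 120, 2586]]
```

View pics/w5c.png

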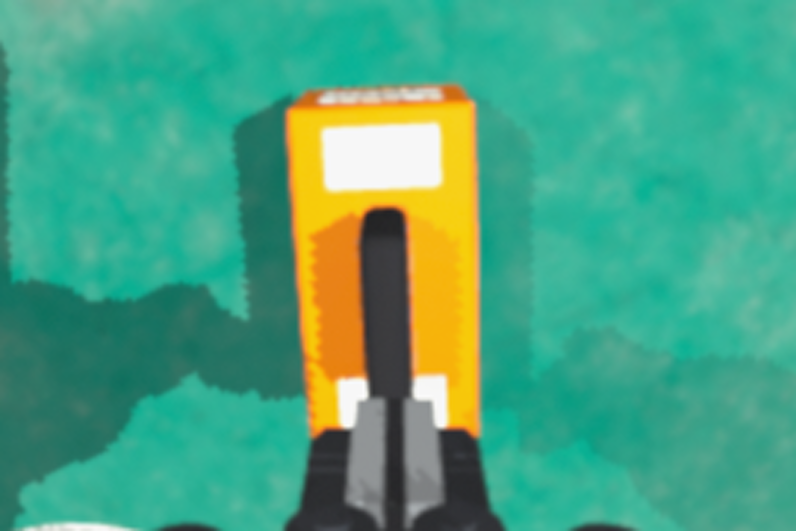

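```bash
python3 - <<'E'
from h import *
import pickle
c=pickle.load(open('w5.pkl','rb'));k=2.95
def Q(u,v,z):return wonz(c,185+(u+.5)/k-.5,110+(v+.5)/k-.5,z)
T=c['ee_rot'][:2,:2];p0=c['ee_pos'][:2]
for n,u,v,z in[('nearL',288,110,55),('nearR',474,104,55),('farR',480,425,55),('farL',309,425,55),('rib near',385,238,89),('ribL far',366,380,89),('ribR far',411,380,89),('ribL n',361,240,89),('ribR n',408,240,89)]:
    p=Q(u,v,z);print(n,p.round(1),'tool',(T.T@(p-p0)).round(1))
w=pickle.load(open('w1.pkl','rb'));g=cv2.cvtColor(w['frame'],cv2.COLOR_BGR2GRAY)
print('gap col',g[125:155,324].tolist(),g[225:255,324].tolist())
print('blue col',g[125:155,300].tolist());print('grey col',g[125:155,385].tolist())
T=w['ee_rot'][:2,:2];p0=w['ee_pos'][:2]
for v in(130,135,138,140,143,145,235,240,244):
    print(v,[(z,(T.T@(wonz(w,324,v,z)-p0))[0].round(1)) for z in(0,6,16,22,61)])
E
```

```text
nearL [ 444.3 -372. ] tool [ 45.9 -27.6]
nearR [ 467.3 -328.6] tool [47.4 21.5]
farR [ 550.6 -371.2] tool [-46.1  25.6]
farL [ 525.8 -414.9] tool [-46.1 -24.6]
rib near [ 479.8 -362.3] tool [19.9 -1.7]
ribL far [ 508.9 -384.4] tool [-16.3  -6.5]
ribR far [ 514.3 -374.8] tool [-16.3   4.6]
ribL n [ 477.4 -367.5] tool [19.4 -7.3]
ribR n [ 482.9 -357.9] tool [19.4  3.7]
gap col [118, 122, 182, 242, 247, 247, 247, 247, 247, 247, 240, 206, 187, 190, 198, 206, 216, 221, 222, 222, 222, 222, 222, 222, 222, 222, 222, 221, 219, 219] [181, 181, 181, 181, 181, 181, 181, 189, 221, 243, 246, 243, 219, 160, 139, 157, 214, 240, 245, 241, 197, 146, 138, 138, 137, 137, 138, 138, 138, 138]
blue col [133, 126, 169, 236, 247, 247, 247, 247, 247, 247, 247, 241, 200, 169, 149, 156, 171, 174, 152, 107, 99, 121, 136, 141, 141, 145, 167, 225, 236, 225]
grey col [101, 105, 162, 234, 247, 247, 247, 247, 247, 247, 238, 197, 176, 177, 162, 126, 106, 101, 102, 114, 150, 189, 212, 218, 219, 219, 219, 219, 219, 219]
130 [(0, np.float64(54.6)), (6, np.float64(55.0)), (16, np.float64(55.7)), (22, np.float64(56.1)), (6
[... 320 characters left out ...]
16, np.float64(46.4)), (22, np.float64(47.0)), (61, np.float64(50.9))]
143 [(0, np.float64(41.8)), (6, np.float64(42.5)), (16, np.float64(43.6)), (22, np.float64(44.3)), (61, np.float64(48.6))]
145 [(0, np.float64(39.8)), (6, np.float64(40.5)), (16, np.float64(41.7)), (22, np.float64(42.4)), (61, np.float64(47.0))]
235 [(0, np.float64(-55.1)), (6, np.float64(-52.5)), (16, np.float64(-48.2)), (22, np.float64(-45.6)), (61, np.float64(-28.8))]
240 [(0, np.float64(-60.9)), (6, np.float64(-58.2)), (16, np.float64(-53.7)), (22, np.float64(-51.0)), (61, np.float64(-33.4))]
244 [(0, np.float64(-65.7)), (6, np.float64(-62.9)), (16, np.float64(-58.2)), (22, np.float64(-55.4)), (61, np.float64(-37.2))]
```

Request:
step_arm:
  plan: [-0.041, -0.015, 0, 0, 0, -0.37, 0.5, 0, 0, 0, 0, 0, 0, 0.5, 0, 0, 0, 0, 0, 0, 0.5, 0, 0, 0.3, 0, 0, 0, 0.5, 0, 0, 0.3, 0, 0, 0, 0.5, 0, 0, 0.3, 0, 0, 0, 0.5, 0, 0, 0.15, 0, 0, 0, 0.5, 0, 0, 0.08, 0, 0, 0, 0.5, 0, 0, 0, 0, 0, 0, 0.5]
  squeeze: 30

```text
t: 15.5
ee_pos: [500.1, -373.3, 234.6]
ee_rot: [[-0.883, 0.47, -0.001], [0.47, 0.883, 0.001], [0.001, 0.0, -1.0]]
wrist_force: [0.1, -0.4, -0.3]
finger_gap: 0.5
gripper_force: 0.0
```

Request:
step_arm:
  plan: [0, 0, 0, 0, 0, 0, 0.3, 0, 0, 0, 0, 0, 0, 0.2, 0, 0, 0, 0, 0, 0, 0, 0, 0, 0, 0, 0, 0, 0, 0, 0, 0, 0, 0, 0, 0, 0, 0, 0, 0, 0, 0, 0]

```text
t: 16.1
ee_pos: [500.6, -373.8, 236.5]
ee_rot: [[-0.882, 0.47, 0.002], [0.47, 0.882, -0.002], [-0.002, -0.001, -1.0]]
wrist_force: [-1.1, 0.6, 7.0]
finger_gap: 0.134
gripper_force: 34.3
```

```bash
python3 - <<'E'
from h import *
plan((596,-23.65),335,95.45)
E
```

```text
t 16.1 pos [ 500.6 -373.8  236.5] F [-1.1  0.6  7. ] turn/0.08 [-0.02  0.02 -7.31] shift/80 in target axes [-1.602  4.244 -1.231] in current [ 1.004  4.423 -1.236]
```

Request:
step_arm:
  plan: [0, 0, -0.05, 0, 0, 0, 0, 0, 0, -0.15, 0, 0, 0, 0, 0, 0, -0.35, 0, 0, -0.91, 0, 0, 0, -0.4, 0, 0, -0.92, 0, 0, 0, -0.4, 0, 0, -0.92, 0, 0, 0, -0.25, 0, 0, -0.91, 0, 0, 0, 0, 0, 0, -0.91, 0, 0, 0, 0, 0, 0, -0.92, 0, 0, 0, 0, 0, 0, -0.92, 0, 0, 0, 0, 0, 0, -0.9, 0]

```text
t: 17.1
ee_pos: [500.0, -373.1, 363.3]
ee_rot: [[-0.995, -0.098, -0.001], [-0.098, 0.995, 0.0], [0.001, 0.001, -1.0]]
wrist_force: [0.2, -0.8, -1.9]
finger_gap: 0.136
gripper_force: 33.1
```

Request:
step_arm:
  plan: [-0.1, 0.25, 0, 0, 0, 0, 0, -0.16, 0.43, 0, 0, 0, 0, 0, -0.16, 0.43, 0, 0, 0, 0, 0, -0.16, 0.43, 0, 0, 0, 0, 0, -0.16, 0.43, 0, 0, 0, 0, 0, -0.16, 0.43, 0, 0, 0, 0, 0, -0.16, 0.43, 0, 0, 0, 0, 0, -0.16, 0.43, 0, 0, 0, 0, 0, -0.16, 0.43, 0, 0, 0, 0, 0, -0.16, 0.43, 0, 0, 0, 0, 0]

```text
t: 18.1
ee_pos: [591.4, -32.0, 363.4]
ee_rot: [[-0.995, -0.095, -0.0], [-0.095, 0.995, 0.0], [0.0, 0.0, -1.0]]
wrist_force: [-0.4, -0.7, -2.9]
finger_gap: 0.134
gripper_force: 33.1
```

Request:
step_arm:
  plan: [0, 0, 0, 0, 0, 0, 0, 0, 0, 0, 0, 0, 0, 0]

```text
t: 18.3
ee_pos: [591.4, -32.7, 363.2]
ee_rot: [[-0.995, -0.097, -0.001], [-0.097, 0.995, -0.0], [0.001, -0.0, -1.0]]
wrist_force: [-0.4, 0.4, -2.9]
finger_gap: 0.133
gripper_force: 33.1
```

```bash
python3 - <<'E'
from h import *
plan((596,-23.65),310,95.45)
c=wcap('w6.png')
a=cap('scene')
cv2.imwrite('pics/s6.png',np.vstack([c['frame'][100:400],cv2.resize(a['frame'][130:260,190:430],None,fx=2.3,fy=2.3)[:299,:640] if 0 else cv2.resize(a['frame'][140:252,200:440],(640,299),interpolation=cv2.INTER_CUBIC)]))
E
```

```text
t 18.3 pos [591.4 -32.7 363.2] F [-0.4  0.4 -2.9] turn/0.08 [-0.   -0.01  0.03] shift/80 in target axes [-0.068  0.107  0.665] in current [-0.069  0.107  0.665]
```

View pics/s6.png

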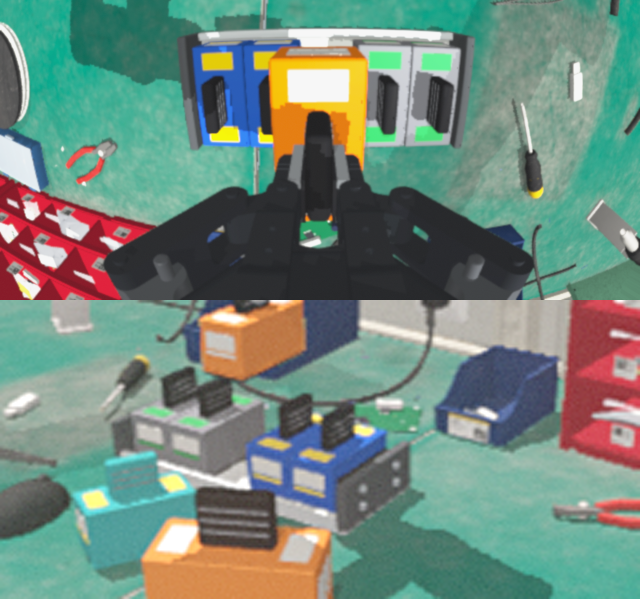

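The orange cassette hangs straight over the row and the gap is open below. I'll line it up, then lower it to just above the neighbours.

Request:
step_arm:
  plan: [-0.069, 0.107, 0, 0, 0, 0.03, 0, 0, 0, 0.2, 0, 0, 0, 0, 0, 0, 0.2, 0, 0, 0, 0, 0, 0, 0.17, 0, 0, 0, 0, 0, 0, 0.095, 0, 0, 0, 0, 0, 0, 0, 0, 0, 0, 0, 0, 0, 0, 0, 0, 0, 0]

```text
t: 19.1
ee_pos: [596.2, -24.6, 309.7]
ee_rot: [[-0.996, -0.093, -0.0], [-0.093, 0.996, 0.0], [0.0, 0.0, -1.0]]
wrist_force: [0.1, -0.2, -2.2]
finger_gap: 0.137
gripper_force: 33.0
```

```bash
python3 - <<'E'
from h import *
import pickle
plan((596,-23.65),297,95.45)
c=wcap();pickle.dump(c,open('w7.pkl','wb'))
cv2.imwrite('pics/w7c.png',cv2.resize(c['frame'][110:280,180:460],None,fx=2.85,fy=2.85,interpolation=cv2.INTER_CUBIC))
E
```

```text
t 19.1 pos [596.2 -24.6 309.7] F [ 0.1 -0.2 -2.2] turn/0.08 [ 0.   -0.   -0.03] shift/80 in target axes [0.002 0.012 0.159] in current [0.002 0.012 0.159]
```

View pics/w7c.png

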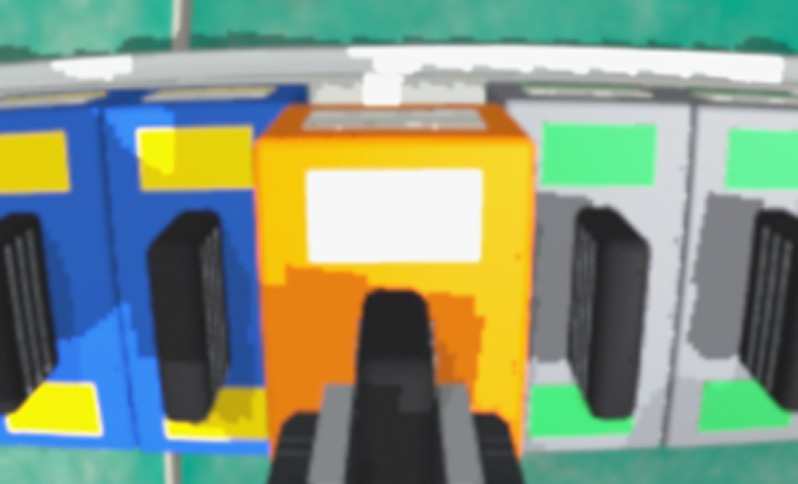

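The foot is centred over the opening: gap top edges are near u 285 and 508, and the orange body spans 257–533 closer to the camera. I'll lower it in small feeling steps.

Request:
step_arm:
  plan: [0, 0.012, 0, 0, 0, -0.03, 0, 0, 0, 0.06, 0, 0, 0, 0, 0, 0, 0.05, 0, 0, 0, 0, 0, 0, 0.03, 0, 0, 0, 0, 0, 0, 0.02, 0, 0, 0, 0, 0, 0, 0.02, 0, 0, 0, 0]

```text
t: 19.75
ee_pos: [596.1, -23.5, 295.2]
ee_rot: [[-0.995, -0.095, -0.0], [-0.095, 0.995, 0.0], [0.0, 0.0, -1.0]]
wrist_force: [0.1, -0.5, -2.6]
finger_gap: 0.134
gripper_force: 33.1
```

Request:
step_arm:
  plan: [0, 0, 0.02, 0, 0, 0, 0, 0, 0, 0.02, 0, 0, 0, 0, 0, 0, 0, 0, 0, 0, 0]

```text
t: 20.05
ee_pos: [596.0, -23.6, 292.0]
ee_rot: [[-0.995, -0.095, -0.0], [-0.095, 0.995, 0.0], [0.0, 0.0, -1.0]]
wrist_force: [0.3, 1.4, -2.8]
finger_gap: 0.134
gripper_force: 33.1
```

Request:
step_arm:
  plan: [0, 0, 0.02, 0, 0, 0, 0, 0, 0, 0.02, 0, 0, 0, 0, 0, 0, 0, 0, 0, 0, 0]

```text
t: 20.35
ee_pos: [596.0, -23.6, 288.8]
ee_rot: [[-0.995, -0.095, -0.0], [-0.095, 0.995, 0.0], [0.0, 0.0, -1.0]]
wrist_force: [-1.0, -0.1, -2.1]
finger_gap: 0.132
gripper_force: 33.1
```

Request:
step_arm:
  plan: [0, 0, 0.03, 0, 0, 0, 0, 0, 0, 0.03, 0, 0, 0, 0, 0, 0, 0.03, 0, 0, 0, 0, 0, 0, 0, 0, 0, 0, 0]

```text
t: 20.75
ee_pos: [595.9, -23.5, 281.3]
ee_rot: [[-0.995, -0.095, -0.001], [-0.095, 0.995, 0.0], [0.001, 0.0, -1.0]]
wrist_force: [-0.5, 0.4, -3.0]
finger_gap: 0.133
gripper_force: 33.1
```

Request:
step_arm:
  plan: [0, 0, 0.03, 0, 0, 0, 0, 0, 0, 0.03, 0, 0, 0, 0, 0, 0, 0.03, 0, 0, 0, 0, 0, 0, 0.03, 0, 0, 0, 0, 0, 0, 0, 0, 0, 0, 0]

```text
t: 21.25
ee_pos: [595.9, -23.5, 271.7]
ee_rot: [[-0.995, -0.095, -0.001], [-0.095, 0.995, 0.0], [0.001, 0.0, -1.0]]
wrist_force: [-0.4, 0.4, -2.0]
finger_gap: 0.134
gripper_force: 33.1
```

Request:
step_arm:
  plan: [0, 0, 0.03, 0, 0, 0, 0, 0, 0, 0.03, 0, 0, 0, 0, 0, 0, 0.03, 0, 0, 0, 0, 0, 0, 0, 0, 0, 0, 0]

```text
t: 21.65
ee_pos: [595.9, -23.5, 264.6]
ee_rot: [[-0.995, -0.095, -0.001], [-0.095, 0.995, 0.0], [0.001, 0.0, -1.0]]
wrist_force: [-0.2, -0.6, -1.8]
finger_gap: 0.131
gripper_force: 33.1
```

Request:
step_arm:
  plan: [0, 0, 0.03, 0, 0, 0, 0, 0, 0, 0.03, 0, 0, 0, 0, 0, 0, 0.03, 0, 0, 0, 0, 0, 0, 0, 0, 0, 0, 0]

```text
t: 22.05
ee_pos: [595.9, -23.5, 257.3]
ee_rot: [[-0.995, -0.095, -0.001], [-0.095, 0.995, 0.0], [0.001, 0.0, -1.0]]
wrist_force: [-0.7, -0.5, -1.9]
finger_gap: 0.135
gripper_force: 33.1
```

Request:
step_arm:
  plan: [0, 0, 0.025, 0, 0, 0, 0, 0, 0, 0.025, 0, 0, 0, 0, 0, 0, 0, 0, 0, 0, 0]

```text
t: 22.35
ee_pos: [595.9, -23.5, 253.5]
ee_rot: [[-0.995, -0.095, -0.001], [-0.095, 0.995, 0.0], [0.001, 0.0, -1.0]]
wrist_force: [-0.1, -0.6, -2.2]
finger_gap: 0.132
gripper_force: 33.1
```

Request:
step_arm:
  plan: [0, 0, 0.025, 0, 0, 0, 0, 0, 0, 0.025, 0, 0, 0, 0, 0, 0, 0, 0, 0, 0, 0]

```text
t: 22.65
ee_pos: [595.9, -23.5, 249.4]
ee_rot: [[-0.995, -0.095, -0.001], [-0.095, 0.995, 0.0], [0.001, 0.0, -1.0]]
wrist_force: [0.7, -0.7, -3.4]
finger_gap: 0.137
gripper_force: 33.1
```

Past the rail tops without contact. The last few millimetres now.

Request:
step_arm:
  plan: [0, 0, 0.025, 0, 0, 0, 0, 0, 0, 0.025, 0, 0, 0, 0, 0, 0, 0, 0, 0, 0, 0]

```text
t: 22.95
ee_pos: [595.9, -23.5, 245.4]
ee_rot: [[-0.995, -0.095, -0.001], [-0.095, 0.995, 0.0], [0.001, 0.0, -1.0]]
wrist_force: [-0.4, 0.5, -2.6]
finger_gap: 0.132
gripper_force: 33.1
```

Request:
step_arm:
  plan: [0, 0, 0.02, 0, 0, 0, 0, 0, 0, 0, 0, 0, 0, 0]

```text
t: 23.15
ee_pos: [596.0, -23.5, 244.1]
ee_rot: [[-0.995, -0.095, -0.0], [-0.095, 0.995, 0.0], [0.0, 0.0, -1.0]]
wrist_force: [-0.8, 0.3, -2.3]
finger_gap: 0.131
gripper_force: 33.1
```

Request:
step_arm:
  plan: [0, 0, 0.0125, 0, 0, 0, 0, 0, 0, 0, 0, 0, 0, 0]

```text
t: 23.35
ee_pos: [596.1, -23.5, 243.2]
ee_rot: [[-0.995, -0.095, -0.0], [-0.095, 0.995, 0.0], [0.0, 0.0, -1.0]]
wrist_force: [0.8, -0.3, -1.6]
finger_gap: 0.134
gripper_force: 33.1
```

Request:
step_arm:
  plan: [0, 0, 0.01, 0, 0, 0, 0, 0, 0, 0, 0, 0, 0, 0]

```text
t: 23.55
ee_pos: [596.2, -23.6, 242.6]
ee_rot: [[-0.995, -0.095, 0.0], [-0.095, 0.995, 0.0], [-0.0, -0.0, -1.0]]
wrist_force: [-1.3, 0.5, -2.6]
finger_gap: 0.131
gripper_force: 33.1
```

Request:
step_arm:
  plan: [0, 0, 0.01, 0, 0, 0, 0, 0, 0, 0, 0, 0, 0, 0]

```text
t: 23.75
ee_pos: [596.5, -23.6, 242.5]
ee_rot: [[-0.995, -0.095, 0.001], [-0.095, 0.995, -0.0], [-0.001, -0.0, -1.0]]
wrist_force: [-1.0, -0.0, 3.1]
finger_gap: 0.133
gripper_force: 33.8
```

The floor was felt at TCP z=242.5, as predicted, with +3 N. I'll release with a small opening and rise.

Request:
step_arm:
  plan: [0, 0, 0, 0, 0, 0, 0.2, 0, 0, 0, 0, 0, 0, 0.28, 0, 0, 0, 0, 0, 0, 0.28, 0, 0, 0, 0, 0, 0, 0.28]

```text
t: 24.15
ee_pos: [596.1, -23.6, 241.6]
ee_rot: [[-0.995, -0.095, -0.0], [-0.095, 0.995, 0.0], [0.0, 0.0, -1.0]]
wrist_force: [0.7, -0.2, 0.0]
finger_gap: 0.279
gripper_force: 0.0
```

Request:
step_arm:
  plan: [0, 0, -0.03, 0, 0, 0, 0.28, 0, 0, -0.06, 0, 0, 0, 0.28, 0, 0, -0.12, 0, 0, 0, 0.28, 0, 0, -0.2, 0, 0, 0, 0.28, 0, 0, -0.3, 0, 0, 0, 0.28, 0, 0, -0.4, 0, 0, 0, 0.28, 0, 0, -0.4, 0, 0, 0, 0.28, 0, 0, 0, 0, 0, 0, 0.28, 0, 0, 0, 0, 0, 0, 0.28]

```text
t: 25.05
ee_pos: [596.5, -23.6, 365.1]
ee_rot: [[-0.995, -0.095, 0.004], [-0.095, 0.995, -0.001], [-0.004, -0.001, -1.0]]
wrist_force: [-0.8, 1.1, -0.5]
finger_gap: 0.281
gripper_force: 0.0
```

```bash
python3 - <<'E'
from h import *
plan((596,-23.65),360,95.45)
c=wcap();a=cap('scene')
cv2.imwrite('pics/s8.png',np.vstack([c['frame'][100:400],cv2.resize(a['frame'][140:252,200:440],(640,299),interpolation=cv2.INTER_CUBIC)]))
E
```

```text
t 25.05 pos [596.5 -23.6 365.1] F [-0.8  1.1 -0.5] turn/0.08 [-0.01  0.05  0.  ] shift/80 in target axes [ 0.006 -0.     0.064] in current [0.006 0.    0.063]
```

View pics/s8.png

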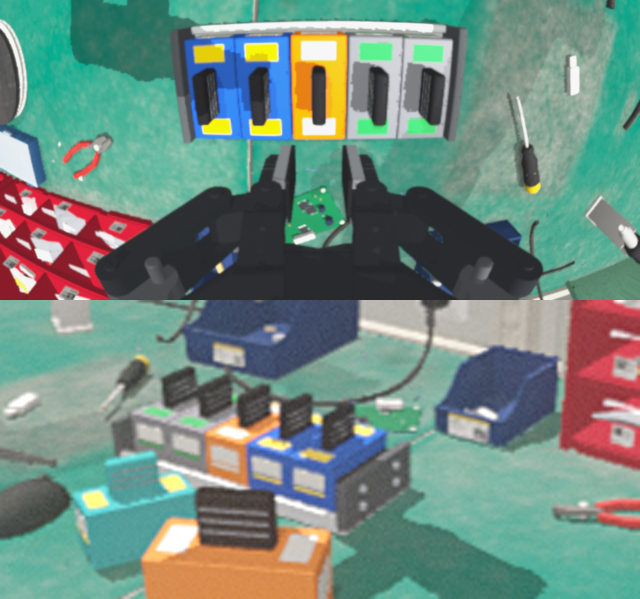

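Both views show the orange cassette in the middle of the row (wrist u≈319), level and flush with its neighbours. The bystanders are where they were.

```bash
python3 -c "
from rig import ctrl
print(ctrl.job_done())"
```

```text
the job is handed in; nothing more can be done
None
```

The orange cassette stands home and upright between the greys and the blues, filed after both pairs were nudged to their buffers (highest push felt about 8 N); the job was handed in at about 25 s.

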